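# File medicine cartons in the step rack by height

## Robot

A 7-joint arm with a two-finger parallel gripper is mounted at the origin on the work surface. World frame = base frame: x ahead of the robot, y to its left, z up, the work surface at z = 0. Lengths are in m, angles in rad, forces in N, time in s.
With the tool pointing down it reaches from about 0.4 to 0.85 m from the base axis. Payload 4.5 kg.
Tool frame: the origin (TCP) lies at the very end of the fingers, on their centre line; the grasp point (between the pads) lies 19 mm behind it (r.pinch_z is the distance from the TCP to the grasp point, in m); x points along the fingers, y is the direction in which the jaws open and shut, and the axes are right-handed (so a half turn about x gives the same grasp; the last joint's range is limited). The gripper opens to 88 mm and grips with 3 to 60 N. Pads are 18 mm wide; open, the fingers measure 123 mm over their backs; the gripper's body (75 mm by 187 mm) begins 45 mm behind the grasp point.
Start: joints at [-1.269, 0.689, -0.195, 1.565, 0.157, 0.902, -0.215], TCP at [0.165, 0.603, 0.239] pointing down, gripper open.
Joint ranges: [-3.01, 3.01], [-0.46, 2.08], [-1.47, 1.51], [0.13, 2.56], [-1, 4.14], [0.04, 2.09], [-2.66, 2.66]. Speed limits (rad/s): [2.57, 2.57, 3.14, 3.14, 3.14, 3.14, 3.14].

## Interface

Orientations are given as a unit quaternion [x, y, z, w].
In Python, from plant import telemetry, cams, job, r gives the robot as it stands.
- The arm moves only by the tool send_rows, never from a script. Its argument "commands" is one flat list of numbers, 7 for each row, row after row: the shift along the world's x, y, z as a fraction of full scale, then the turn, a rotation vector about the world's x, y, z as a fraction of full scale, then the closure, from 0 (fully open) to 1 (shut). In form: [dx, dy, dz, wx, wy, wz, claw, dx, dy, dz, wx, wy, wz, claw, ...]. A call has 1 to 12 rows; each row shifts and turns the pose as measured when the row begins; what a row does not reach is not made up. Full scale, the value 1, is 250 mm for a shift and 90 degrees for a turn. A row lasts 1/10 s, in which the tool goes at most 50 mm and 8.59 degrees, less where a joint would pass 70% of its speed; a pose out of reach is approached as far as the arm can. A call with a number of a shift or a turn outside -1 to 1 is refused whole. A call with a gripper value outside its range is refused whole. The fingers move at their own pace and stop on an object; "newtons" is the grip in N (left out, the last holds). Time passes only in rows, so rows that do not move let the fingers close. It gives the time, the measured TCP pose, the force and the opening at its end, in the units of the state.
- telemetry.get_state(): the state, without advancing time (a new reading comes with each control period).
- cams.snapshot(name): name is "side" or "top"; returns a dict with "image" (400x640x3 uint8, blue, green, red), "intrinsics" (3x3 intrinsics, pixels), "world_to_cam" (4x4, takes a point from world to camera coordinates). Camera axes: x right, y down, z forward; pixel columns grow to the right and rows downward; lengths in m; the calibration is good to about 2 mm. A picture is of the moment at which its call begins. There is no depth.
- job.finish_job(): hands the job in, once; it reports no verdict.
The state is a dict: "clock": time; "q": joint angles; "qd": joint speeds; "joint_torque": joint torques, N m; "tool_pos": TCP position; "eef_rot": TCP orientation; "contact_force": force on the tool from outside, world axes, zero at the start; "moment": the same for the moment, N m; "opening": opening from 0.0 (shut) to 1.0 (fully open).
Only numpy, scipy, OpenCV 4.12 (cv2) and the standard library are available. Lean on these libraries where they do the work, as an engineer would, in place of code of your own. Each camera call takes 0.05 s, during which the arm holds its last target.

## Task

Stand the four medicine cartons from the dark mat upright in the wire step rack, one in the middle of each slot, in order of height: the tallest in the slot at the rack's high back end, stepping down to the shortest at the low front end, so that every carton can be seen over the one before it. Leave the mug where it is.

Things in the scene. Friction and masses are not known exactly. Their poses are not given: they have to be found in the camera images.
- carton_a_mid (a point): the third tallest of four white cardboard medicine cartons (30 to 130 g, printed alike, orange band at the foot; told apart by height), standing upright on the dark mat (mat top 2 mm above the bench): 28 mm thick (along its x), 56 mm wide (along its y), 67 mm high (z up). The point is the carton's centre, 33.5 mm above its underside.
- carton_b_mid (a point): the tallest of four white cardboard medicine cartons (30 to 130 g, printed alike, orange band at the foot; told apart by height), standing upright on the dark mat (mat top 2 mm above the bench): 28 mm thick (along its x), 62 mm wide (along its y), 105 mm high (z up). The point is the carton's centre, 52.5 mm above its underside.
- carton_c_mid (a point): the shortest of four white cardboard medicine cartons (30 to 130 g, printed alike, orange band at the foot; told apart by height), standing upright on the dark mat (mat top 2 mm above the bench): 26 mm thick (along its x), 60 mm wide (along its y), 48 mm high (z up). The point is the carton's centre, 24 mm above its underside.
- carton_d_mid (a point): the second tallest of four white cardboard medicine cartons (30 to 130 g, printed alike, orange band at the foot; told apart by height), standing upright on the dark mat (mat top 2 mm above the bench): 26 mm thick (along its x), 66 mm wide (along its y), 86 mm high (z up). The point is the carton's centre, 43 mm above its underside.
- slot_1_floor (a point): the lowest, front slot of the step rack (fixed dark wire desk sorter, 222 x 94 mm, any yaw; five 6 mm wire loops 50 mm apart, 94 mm wide, rising front to back): between the loops 30 and 44 mm high, 44 mm clear. The point is the middle of its flat grey floor, upper face, 6 mm above the bench. x points along the row to the rack's high back end, y along the slot, z up.
- slot_2_floor (a point): the second from the low front slot of the step rack (fixed dark wire desk sorter, 222 x 94 mm, any yaw; five 6 mm wire loops 50 mm apart, 94 mm wide, rising front to back): between the loops 44 and 58 mm high, 44 mm clear. The point is the middle of its flat grey floor, upper face, 6 mm above the bench. x points along the row to the rack's high back end, y along the slot, z up.
- slot_3_floor (a point): the second from the high back slot of the step rack (fixed dark wire desk sorter, 222 x 94 mm, any yaw; five 6 mm wire loops 50 mm apart, 94 mm wide, rising front to back): between the loops 58 and 72 mm high, 44 mm clear. The point is the middle of its flat grey floor, upper face, 6 mm above the bench. x points along the row to the rack's high back end, y along the slot, z up.
- slot_4_floor (a point): the highest, back slot of the step rack (fixed dark wire desk sorter, 222 x 94 mm, any yaw; five 6 mm wire loops 50 mm apart, 94 mm wide, rising front to back): between the loops 72 and 86 mm high, 44 mm clear. The point is the middle of its flat grey floor, upper face, 6 mm above the bench. x points along the row to the rack's high back end, y along the slot, z up.
- mug_mid (a point): bystander: white mug, 74 mm wide, 80 mm high, with a handle; its centre, half-way up
Not all that is in view belongs to the job. What is shaped like the part that bears carton_a_mid but red is not meant.

How it is judged:
By the outcome, as a careful person would: the job done as asked, in the order asked, and still so for the second after the job is handed in, with the robot touching nothing.
It also fails if it takes over 128 s, if anything falls off the work surface, if the arm or the gripper's body presses on something with over 40 N, if the wrist force passes 120 N, or if a joint passes its speed limit or range.

## Working session

There is one attempt and no reset: what is moved stays moved. The work goes in short steps, Python scripts to look and compute and a tool call to move; the robot and the scene stay as the last step left them, time stands still between calls to the robot, and variables do not carry over. Pictures are saved under pics/ and viewed, and the job is handed in when it is done.

Besides the shell and the picture viewer there is one more tool, called by a JSON object that holds its "fn" and its "kwargs". send_rows: Moves the arm, as the interface text tells. Its arguments: {"type":"object","properties":{"commands":{"type":"array"},"newtons":{"type":"number"}},"required":["commands"]}

```bash
mkdir -p pics; ls
python3 - <<'E'
from plant import telemetry, cams, job, r
import cv2
print(telemetry.get_state(), r.pinch_z)
for n in("side","top"):
    s=cams.snapshot(n); cv2.imwrite(f"pics/{n}0.png",s["image"]); print(n,s["intrinsics"],s["world_to_cam"])
E
```

```text
pics
{'clock': 0.0, 'q': array([-1.26918949,  0.68997575, -0.1945295 ,  1.56630187,  0.15731367,
        0.90248972, -0.21511737]), 'qd': array([-0.00150244, -0.00052637, -0.00116834, -0.00021039,  0.00100481,
        0.00164982, -0.00025376]), 'joint_torque': array([-6.25281627e-04, -5.27553713e+01, -1.26732621e+00, -1.53431797e+01,
       -5.26981009e-02,  6.30484748e-03,  1.67551598e-04]), 'tool_pos': array([0.16526637, 0.60212366, 0.2379268 ]), 'eef_rot': array([ 0.09374402,  0.70081957, -0.09500086,  0.70074162]), 'contact_force': array([0.29049939, 0.35120412, 0.61367226]), 'moment': array([-0.02235741, -0.00067507,  0.01360248]), 'opening': 1.0009268363106285} 0.0187
side [[429.78537599   0.         318.23544106]
 [  0.         429.78537599 198.59483395]
 [  0.           0.           1.        ]] [[ 0.7660014  -0.64269432  0.01363309 -0.39201121]
 [-0.43690479 -0.53605155 -0.7223316   0.27514691]
 [ 0.47154645  0.54735066 -0.69141247  0.88271471]
 [ 0.          0.          0.          1.        ]]
top [[412.42531761   0.         318.70864919]
 [  0.         412.42531761 202.17140595]
 [  0.           0.           1.        ]] [[-0.00637585 -0.99997018 -0.00435749 -0.01732811]
 [-0.99518981  0.00677125 -0.09773123  0.48413389]
 [ 0.09775782  0.00371341 -0.99520331  1.22408845]
 [ 0.          0.          0.          1.        ]]
```

View pics/side0.png

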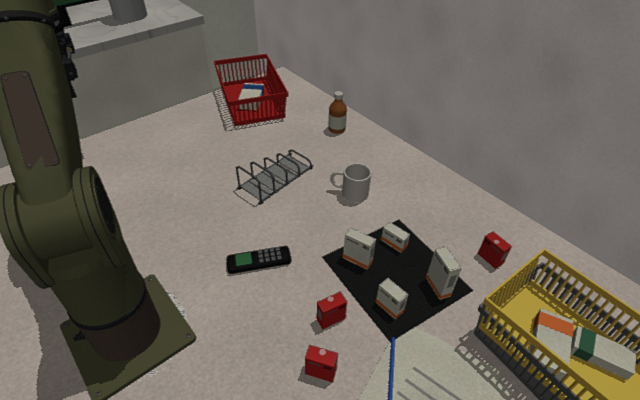

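View pics/top0.png

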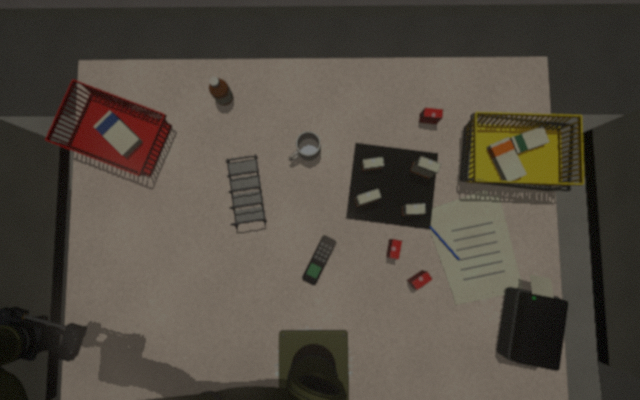

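Run:
```python
import cv2
t=cv2.imread("pics/top0.png");s=cv2.imread("pics/side0.png")
t=cv2.convertScaleAbs(t,alpha=1.6)
R=lambda i,k:cv2.resize(i,None,fx=k,fy=k,interpolation=cv2.INTER_CUBIC)
cv2.imwrite("pics/t_rack.png",R(t[140:245,200:330],6)); cv2.imwrite("pics/t_mat.png",R(t[135:235,335:450],6))
cv2.imwrite("pics/s_rack.png",R(s[135:215,220:380],5)); cv2.imwrite("pics/s_mat.png",R(s[215:345,320:480],4.5))
```

```text
(no output)
```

View pics/t_rack.png

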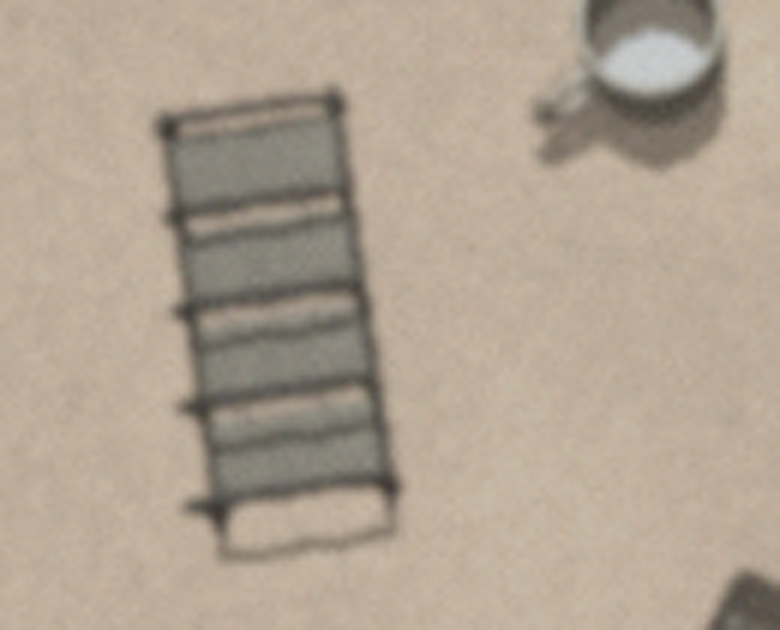

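View pics/t_mat.png

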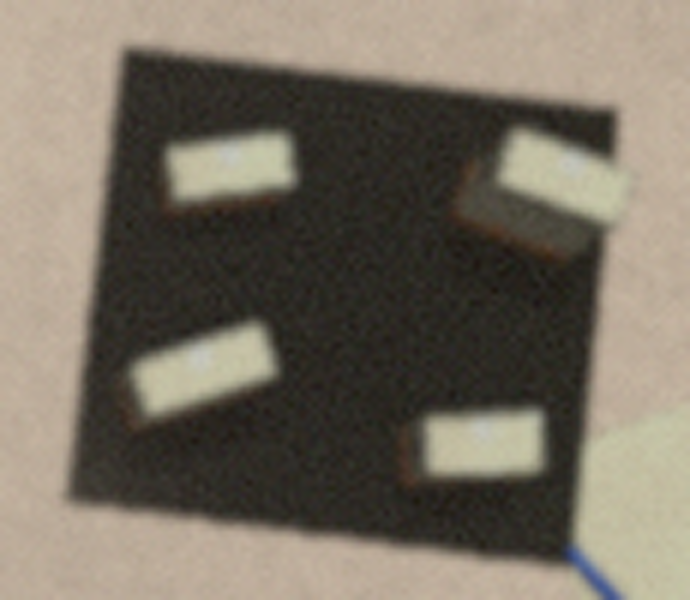

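View pics/s_rack.png

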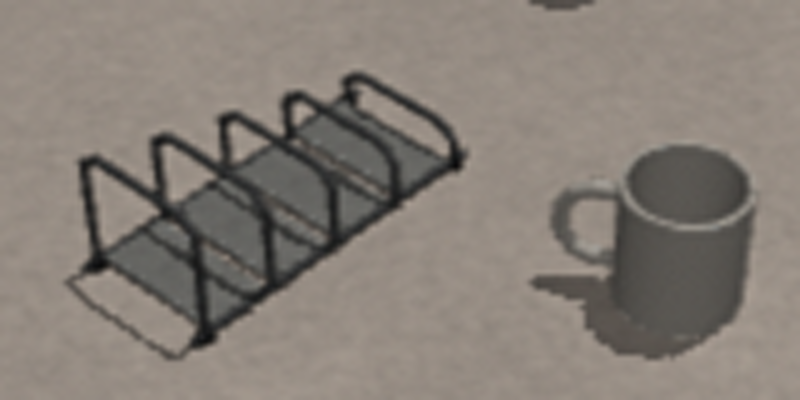

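View pics/s_mat.png

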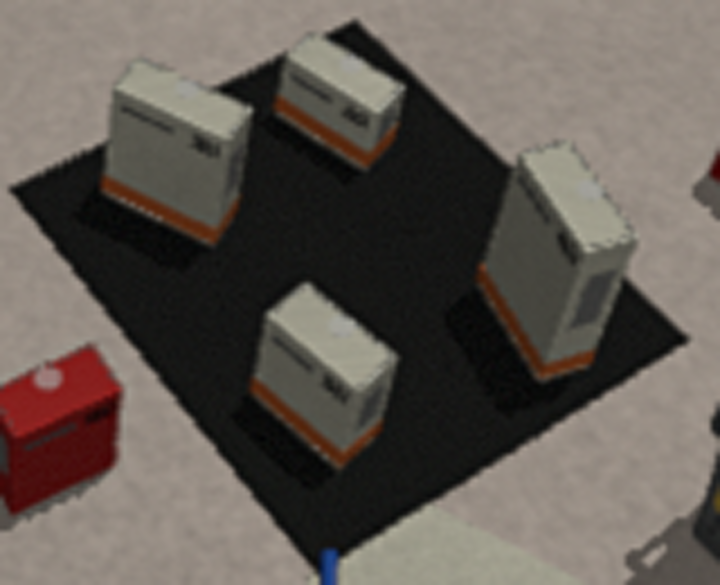

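```bash
cat > h.py <<'E'
import numpy as np, cv2
C={}
C['side']=(np.array([[429.78537599,0,318.23544106],[0,429.78537599,198.59483395],[0,0,1]]),np.array([[0.7660014,-0.64269432,0.01363309,-0.39201121],[-0.43690479,-0.53605155,-0.7223316,0.27514691],[0.47154645,0.54735066,-0.69141247,0.88271471]]))
C['top']=(np.array([[412.42531761,0,318.70864919],[0,412.42531761,202.17140595],[0,0,1]]),np.array([[-0.00637585,-0.99997018,-0.00435749,-0.01732811],[-0.99518981,0.00677125,-0.09773123,0.48413389],[0.09775782,0.00371341,-0.99520331,1.22408845]]))
def cast(n,p,z):
    K,W=C[n]; d=W[:,:3].T@np.linalg.inv(K)@[p[0],p[1],1]; c=-W[:,:3].T@W[:,3]
    return c+d*(z-c[2])/d[2]
def tri(pt,ps):
    P=[C[n][0]@C[n][1] for n in('top','side')]
    X=cv2.triangulatePoints(P[0],P[1],np.float64(pt).reshape(2,1),np.float64(ps).reshape(2,1))[:,0]; X=X[:3]/X[3]
    return X
def proj(n,X):
    u=C[n][0]@(C[n][1]@np.r_[X,1]); return u[:2]/u[2]
E
python3 - <<'E'
from h import *
t=cv2.imread("pics/top0.png");s=cv2.imread("pics/side0.png")
z6=lambda u,v:((u+.5)/6-.5+200,(v+.5)/6-.5+140)
z5=lambda u,v:((u+.5)/5-.5+220,(v+.5)/5-.5+135)
for a,b in [((168,125),(352,97)),((335,100),(458,158)),((218,515),(95,265)),((395,487),(205,340))]:
    print('foot',tri(z6(*a),z5(*b)).round(4),cast('top',z6(*a),.004)[:2].round(4),cast('side',z5(*b),.004)[:2].round(4))
# cartons top faces
for n,im,roi in (('top',t,(335,135,450,235)),('side',s,(320,215,480,345))):
    x0,y0,x1,y1=roi; g=im[y0:y1,x0:x1].min(2)
    print(n,np.histogram(g,bins=range(0,260,10))[0])
E
```

```text
foot [0.6189 0.2625 0.001 ] [0.6182 0.2619] [0.6167 0.2593]
foot [0.6315 0.1756 0.0017] [0.6308 0.1754] [0.6299 0.1733]
foot [ 0.4164  0.2346 -0.0022] [0.4162 0.2333] [0.4131 0.2284]
foot [ 0.4296  0.1441 -0.0008] [0.4299 0.1431] [0.4266 0.1401]
top [   3  876 3803  452  245  218  205  194  305 3993 1176   30    0    0
    0    0    0    0    0    0    0    0    0    0    0]
side [ 450 3270 3216  455  292  400  658 1122  302  126  105  209 1990 7248
  909   48    0    0    0    0    0    0    0    0    0]
```

Run:
```python
from h import *
t=cv2.imread("pics/top0.png").astype(float);s=cv2.imread("pics/side0.png").astype(float)
for n,im,pts in (('top',t,[(372,163),(428,166),(368,197),(415,209),(400,155),(395,135),(421,172),(445,170)]),('side',s,[(362,236),(396,232),(448,260),(391,294),(355,250),(388,300),(437,270),(450,278),(300,220)])):
    for u,v in pts: print(n,(u,v),im[v-1:v+2,u-1:u+2].mean((0,1)).round())
```

```text
top (372, 163) [105. 120. 122.]
top (428, 166) [101. 118. 120.]
top (368, 197) [106. 121. 122.]
top (415, 209) [105. 121. 122.]
top (400, 155) [25. 28. 29.]
top (395, 135) [ 96. 107. 117.]
top (421, 172) [38. 45. 48.]
top (445, 170) [ 98. 109. 120.]
side (362, 236) [146. 157. 158.]
side (396, 232) [142. 158. 160.]
side (448, 260) [140. 157. 159.]
side (391, 294) [127. 141. 143.]
side (355, 250) [76. 85. 87.]
side (388, 300) [73. 82. 83.]
side (437, 270) [62. 70. 70.]
side (450, 278) [65. 70. 70.]
side (300, 220) [133. 142. 152.]
```

```bash
cat >> h.py <<'E'
def faces(im,n,seeds,th):
    k=4; g=cv2.resize(cv2.GaussianBlur(im,(0,0),0.7),None,fx=k,fy=k,interpolation=cv2.INTER_CUBIC).astype(float)
    c=cv2.resize(cv2.GaussianBlur(im,(0,0),1.0).astype(np.float32),None,fx=k,fy=k,interpolation=cv2.INTER_CUBIC)
    m=((g[...,1]>th)&((c[...,2]-c[...,1])<5.5)).astype(np.uint8)
    m=cv2.morphologyEx(m,cv2.MORPH_OPEN,np.ones((9,9)))
    nl,lab=cv2.connectedComponents(m); out=[]
    for u,v in seeds:
        mm=(lab==lab[int(v*k),int(u*k)]).astype(np.uint8)
        ct=max(cv2.findContours(mm,0,2)[0],key=cv2.contourArea)
        ct=(ct.astype(float)+.5)/k-.5
        out.append(ct[:,0,:].astype(np.float32))
    return out
E
python3 - <<'E'
from h import *
t=cv2.imread("pics/top0.png");s=cv2.imread("pics/side0.png")
H=dict(a=.069,b=.107,c=.050,d=.088); D=dict(a=(28,56),b=(28,62),c=(26,60),d=(26,66))
T=faces(t,'top',[(415,209),(428,166),(372,163),(368,197)],72)
S=faces(s,'side',[(391,294),(448,260),(396,232),(362,236)],118)
from plant import *
for k,ct,cs in zip('abcd',T,S):
    # metric rect: cast contour to plane
    w=np.float32([cast('top',p,H[k])[:2] for p in ct]); R=cv2.minAreaRect(w*1000)
    ws=np.float32([cast('side',p,H[k])[:2] for p in cs]); R2=cv2.minAreaRect(ws*1000)
    m=lambda c:(lambda M:(M['m10']/M['m00'],M['m01']/M['m00']))(cv2.moments(c.reshape(-1,1,2)))
    print(k,D[k],'top',np.round(R[0],1),np.round(R[1],1),round(R[2],1),'side',np.round(R2[0],1),np.round(R2[1],1),round(R2[2],1),'tri',(tri(m(ct),m(cs))*1000).round(1))
v=cv2.resize(s,None,fx=4,fy=4)
for c in S: cv2.polylines(v,[np.int32((c+.5)*4)],True,(0,0,255),1)
v2=cv2.resize(t,None,fx=4,fy=4)
for c in T: cv2.polylines(v2,[np.int32((c+.5)*4)],True,(0,0,255),1)
cv2.imwrite("pics/chk.png",np.hstack([cv2.resize(v[880:1300,1360:1880],(400,323)),cv2.resize(v2[560:940,1360:1780],(357,323))]))
E
```

```text
a (28, 56) top [ 458.9 -301.3] [30.1 57.3] 2.5 side [ 458.4 -302.9] [27.1 54.6] 2.1 tri [ 459.3 -302.2   66.6]
b (28, 62) top [ 582.4 -334.8] [63.2 31.7] 71.1 side [ 582.1 -336.1] [62.1 28.3] 68.7 tri [ 583.2 -335.8  104.4]
c (26, 60) top [ 600.  -183.9] [28.6 61.3] 8.1 side [ 598.9 -184.8] [26.1 61.1] 5.4 tri [ 600.7 -184.1   47.2]
d (26, 66) top [ 494.2 -163.8] [28.  67.2] 18.1 side [ 493.9 -164.6] [27.1 65.5] 17.7 tri [ 494.3 -164.    86.1]
```

View pics/chk.png

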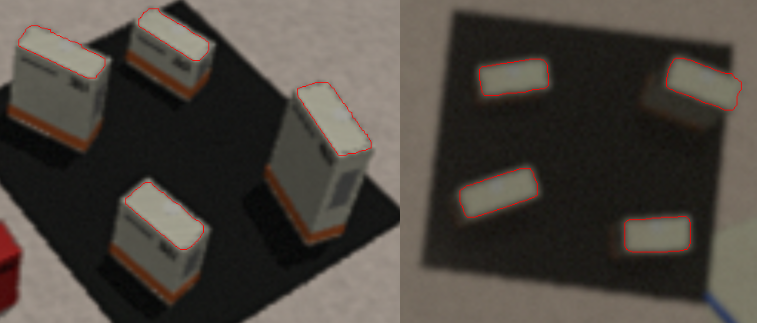

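```bash
cat > rk.py <<'E'
from h import *
from scipy.ndimage import map_coordinates
im={n:cv2.GaussianBlur(cv2.imread(f"pics/{n}0.png"),(0,0),.6).min(2).astype(float) for n in('top','side')}
mid=np.array([.5235,.2027]); th=np.radians(180+8.4)
ax=np.array([np.cos(th),np.sin(th)]); ay=np.array([-ax[1],ax[0]])
def dark(n,P):
    uv=np.array([proj(n,p) for p in P]); v=map_coordinates(im[n],[uv[:,1],uv[:,0]],order=1); return v
for n in('top','side'):
    for i,h in enumerate([30,44,58,72,86]):
        for lat in(-.025,0,.025):
            s=np.arange(-.018,.018,.0005)+(i-2)*.05
            P=[np.r_[mid+ax*a+ay*lat,h/1e3-.003] for a in s]
            v=dark(n,P); w=np.clip(np.median(v)-v-8,0,None)**1
            k=v.argmin(); ww=np.where(abs(np.arange(len(v))-k)<12,w,0)
            print(n,i,lat,'off',round(((s*ww).sum()/ww.sum()-(i-2)*.05)*1000,1),end=' | ')
        print()
    for side in(-1,1):
      for i in(-1.5,-.5,.5,1.5):
        l=np.arange(-.012,.012,.0005)+side*.044
        v=dark(n,[np.r_[mid+ax*i*.05+ay*a,.003] for a in l]); w=np.clip(np.median(v)-v,0,None)
        print(n,'rail',side,i,round(((l*w).sum()/w.sum())*1000,1),round(l[v.argmin()]*1000,1),end=' | ')
      print()
E
python3 rk.py
```

```text
top 0 -0.025 off 1.0 | top 0 0 off 1.4 | top 0 0.025 off nan | 
top 1 -0.025 off 0.7 | top 1 0 off -0.1 | top 1 0.025 off 1.6 | 
top 2 -0.025 off 0.8 | top 2 0 off 1.4 | top 2 0.025 off 0.9 | 
top 3 -0.025 off 1.1 | top 3 0 off 0.4 | top 3 0.025 off 1.3 | 
top 4 -0.025 off 1.5 | top 4 0 off 0.1 | top 4 0.025 off -0.6 | 
top rail -1 -1.5 -44.4 -44.5 | top rail -1 -0.5 -43.9 -44.5 | top rail -1 0.5 -44.0 -45.0 | top rail -1 1.5 -43.8 -45.0 | 
top rail 1 -1.5 40.7 40.5 | top rail 1 -0.5 40.5 40.0 | top rail 1 0.5 41.1 42.0 | top rail 1 1.5 41.1 41.5 | 
side 0 -0.025 off 15.8 | side 0 0 off 2.4 | side 0 0.025 off 2.7 | 
side 1 -0.025 off 16.2 | side 1 0 off 2.7 | side 1 0.025 off 2.5 | 
side 2 -0.025 off 16.0 | side 2 0 off -9.3 | side 2 0.025 off 2.3 | 
side 3 -0.025 off 15.5 | side 3 0 off -11.6 | side 3 0.025 off 1.8 | 
side 4 -0.025 off 14.6 | side 4 0 off -14.3 | side 4 0.025 off 3.8 | 
side rail -1 -1.5 -45.4 -47.0 | side rail -1 -0.5 -43.8 -44.5 | side rail -1 0.5 -44.0 -45.0 | side rail -1 1.5 -44.2 -45.0 | 
side rail 1 -1.5 42.8 43.5 | side rail 1 -0.5 42.4 43.5 | side rail 1 0.5 42.9 43.5 | side rail 1 1.5 43.5 44.5 | rk.py:15: RuntimeWarning: invalid value encountered in scalar divide
  print(n,i,lat,'off',round(((s*ww).sum()/ww.sum()-(i-2)*.05)*1000,1),end=' | ')
```

```bash
cat > go.py <<'E'
import sys, numpy as np
from scipy.spatial.transform import Rotation as R
from plant import telemetry
def need(x,y,z,yaw):
    s=telemetry.get_state(); p=s['tool_pos']; q=R.from_quat(s['eef_rot']); M=q.as_matrix()
    cy=np.degrees(np.arctan2(M[1,1],M[0,1]))
    best=None
    for k in(0,180):
        a=np.radians(yaw+k); Y=np.array([np.cos(a),np.sin(a),0]); X=np.array([0,0,-1.]); Z=np.cross(X,Y)
        w=(R.from_matrix(np.c_[X,Y,Z])*q.inv()).as_rotvec()
        if best is None or np.linalg.norm(w)<np.linalg.norm(best): best=w
    d=np.array([x,y,z])-p
    print('t',round(s['clock'],2),'tcp',p.round(4),'yaw',round(cy,2),'op',round(s['opening'],3),'F',s['contact_force'].round(1),'q7',s['q'].round(2))
    print('shift mm',(d*1000).round(1),'units',(d/.25).round(3),'| rot deg',np.degrees(best).round(2),'units',(np.degrees(best)/90).round(4))
need(*map(float,sys.argv[1:5]))
E
python3 go.py .582 -.3355 .24 70
```

```text
t 0.1 tcp [0.1653 0.6022 0.238 ] yaw 74.66 op 1.002 F [ 0.4 -0.7 -1. ] q7 [-1.27  0.69 -0.19  1.57  0.16  0.9  -0.22]
shift mm [ 416.7 -937.7    2. ] units [ 1.667 -3.751  0.008] | rot deg [ 0.09 -0.02 -4.66] units [ 0.001  -0.0002 -0.0518]
```

{"fn": "send_rows", "kwargs": {"commands": [0.14,-0.14,0,0,0,-0.02,0,0.14,-0.14,0,0,0,-0.02,0,0.14,-0.14,0,0,0,-0.01,0,0.14,-0.14,0,0,0,0,0,0.14,-0.14,0,0,0,0,0,0.14,-0.14,0,0,0,0,0,0.14,-0.14,0,0,0,0,0,0.14,-0.14,0,0,0,0,0,0.05,-0.19,0,0,0,0,0,0.05,-0.19,0,0,0,0,0,0.05,-0.19,0,0,0,0,0,0.05,-0.19,0,0,0,0,0], "newtons": 15}}

```text
clock: 1.3
tool_pos: [0.4925, 0.1278, 0.2341]
eef_rot: [0.117, 0.7, -0.117, 0.695]
contact_force: [0.4, 0.5, -1.0]
opening: 1.0
```

```bash
python3 go.py .582 -.3355 .24 70
```

```text
t 1.3 tcp [0.4925 0.1278 0.2341] yaw 70.92 op 1.0 F [ 0.4  0.5 -1. ] q7 [-0.18  0.55 -0.25  1.91  0.2   0.71  0.69]
shift mm [  89.5 -463.3    5.9] units [ 0.358 -1.853  0.024] | rot deg [-0.1  -0.38 -0.92] units [-0.0012 -0.0043 -0.0103]
```

{"fn": "send_rows", "kwargs": {"commands": [0.036,-0.19,0,0,0,-0.01,0,0.036,-0.19,0,0,0,0,0,0.036,-0.19,0,0,0,0,0,0.036,-0.19,0,0,0,0,0,0.036,-0.19,0,0,0,0,0,0.036,-0.19,0,0,0,0,0,0.036,-0.19,0,0,0,0,0,0.036,-0.19,0,0,0,0,0,0.036,-0.19,0,0,0,0,0,0.03,-0.13,0.02,0,0,0,0,0,0,0,0,0,0,0]}}

```text
clock: 2.4
tool_pos: [0.5766, -0.359, 0.2351]
eef_rot: [0.126, 0.7, -0.128, 0.691]
contact_force: [-0.8, -0.9, -0.3]
opening: 0.999
```

```bash
python3 go.py .582 -.3355 .17 70
```

```text
t 2.4 tcp [ 0.5766 -0.359   0.2351] yaw 69.28 op 0.999 F [-0.8 -0.9 -0.3] q7 [ 0.62  0.78 -0.28  1.37  0.24  1.03  1.51]
shift mm [  5.4  23.5 -65.1] units [ 0.021  0.094 -0.26 ] | rot deg [ 0.08 -0.76  0.72] units [ 0.0009 -0.0085  0.008 ]
```

{"fn": "send_rows", "kwargs": {"commands": [0.021,0.094,-0.13,0,-0.008,0.008,0,0,0,-0.13,0,0,0,0,0,0,0,0,0,0,0]}}

```text
clock: 2.7
tool_pos: [0.5811, -0.3352, 0.1678]
eef_rot: [0.124, 0.696, -0.124, 0.696]
contact_force: [-1.5, 0.3, 0.2]
opening: 1.001
```

```bash
python3 go.py .582 -.3355 .073 70
python3 - <<'E'
from plant import cams; import cv2,numpy as np
a=cams.snapshot("side")["image"];b=cams.snapshot("top")["image"]
cv2.imwrite("pics/g1.png",np.hstack([cv2.resize(a[170:320,360:560],(400,300)),cv2.resize(cv2.convertScaleAbs(b[120:220,370:503],alpha=1.6),(400,300))]))
cv2.imwrite("pics/s1.png",a);cv2.imwrite("pics/t1.png",b)
E
```

```text
t 2.7 tcp [ 0.5811 -0.3352  0.1678] yaw 69.82 op 1.001 F [-1.5  0.3  0.2] q7 [ 0.59  0.84 -0.27  1.48  0.26  0.86  1.46]
shift mm [  0.9  -0.3 -94.8] units [ 0.003 -0.001 -0.379] | rot deg [ 0.03 -0.    0.18] units [ 0.0004 -0.      0.002 ]
```

View pics/g1.png

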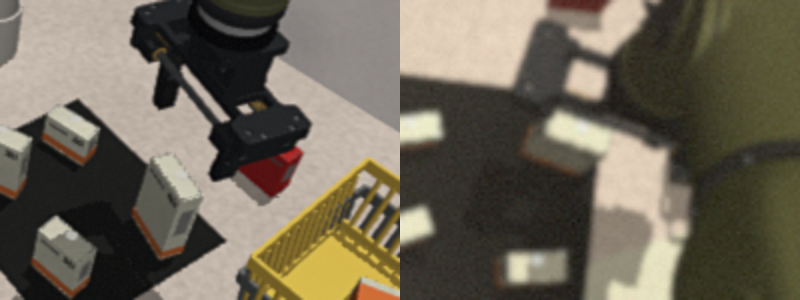

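Run:
```python
from h import *
for d in(-.053,0,.053):
  X=np.array([.5811+d*np.cos(1.22),-.3352+d*np.sin(1.22),.1678]);print(proj('side',X),proj('top',X), (proj('side',X)-[360,170])*2,(proj('top',X)-[370,120])*3)
```

```text
[469.3798278  258.44016429] [453.61512098 166.87662057] [218.7596556  176.88032859] [250.84536294 140.62986172]
[454.01920391 238.57264979] [434.88537659 160.34530818] [188.03840782 137.14529957] [194.65612976 121.03592453]
[439.89116013 220.29936111] [416.22168111 153.83702792] [159.78232026 100.59872221] [138.66504332 101.51108377]
```

{"fn": "send_rows", "kwargs": {"commands": [0.003,0,-0.12,0,0,0.002,0,0,0,-0.12,0,0,0,0,0,0,-0.1,0,0,0,0,0,0,-0.04,0,0,0,0,0,0,0,0,0,0,0,0,0,0,0,0,0,0]}}

```text
clock: 3.4
tool_pos: [0.594, -0.3371, 0.0876]
eef_rot: [0.12, 0.686, -0.124, 0.707]
contact_force: [0.5, -0.3, 0.2]
opening: 1.002
```

```bash
python3 go.py .582 -.3355 .073 70
```

```text
t 3.4 tcp [ 0.594  -0.3371  0.0876] yaw 70.08 op 1.002 F [ 0.5 -0.3  0.2] q7 [ 0.57  0.94 -0.24  1.51  0.3   0.69  1.42]
shift mm [-12.    1.6 -14.6] units [-0.048  0.006 -0.058] | rot deg [ 0.63  1.56 -0.08] units [ 0.007   0.0174 -0.0009]
```

{"fn": "send_rows", "kwargs": {"commands": [-0.048,0.006,-0.058,0.007,0.017,0,0,0,0,0,0,0,0,0,0,0,0,0,0,0,0]}}

```text
clock: 3.7
tool_pos: [0.5831, -0.3367, 0.0757]
eef_rot: [0.122, 0.695, -0.123, 0.698]
contact_force: [0.1, -0.5, 0.4]
opening: 0.999
```

```bash
python3 go.py .582 -.3355 .073 70
```

```text
t 3.7 tcp [ 0.5831 -0.3367  0.0757] yaw 70.06 op 0.999 F [ 0.1 -0.5  0.4] q7 [ 0.58  0.96 -0.24  1.52  0.3   0.69  1.43]
shift mm [-1.1  1.2 -2.7] units [-0.005  0.005 -0.011] | rot deg [ 0.1   0.21 -0.06] units [ 0.0011  0.0023 -0.0006]
```

{"fn": "send_rows", "kwargs": {"commands": [-0.005,0.005,-0.01,0.001,0.002,0,0,0,0,0,0,0,0,0.5,0,0,0,0,0,0,1,0,0,0,0,0,0,1,0,0,0,0,0,0,1,0,0,0,0,0,0,1,0,0,0,0,0,0,1], "newtons": 15}}

```text
clock: 4.4
tool_pos: [0.5822, -0.3354, 0.0739]
eef_rot: [0.122, 0.696, -0.123, 0.697]
contact_force: [0.1, 1.0, -0.2]
opening: 0.706
```

```bash
python3 go.py .582 -.3355 .20 98.4
```

```text
t 4.4 tcp [ 0.5822 -0.3354  0.0739] yaw 70.05 op 0.706 F [ 0.1  1.  -0.2] q7 [ 0.58  0.96 -0.24  1.52  0.3   0.69  1.42]
shift mm [-2.000e-01 -1.000e-01  1.261e+02] units [-0.001 -0.     0.504] | rot deg [1.000e-02 8.000e-02 2.835e+01] units [1.00e-04 9.00e-04 3.15e-01]
```

{"fn": "send_rows", "kwargs": {"commands": [0,0,0.06,0,0,0,1,0,0,0.1,0,0,0,1,0,0,0.12,0,0,0,1,0,0,0.12,0,0,0,1,0,0,0.1,0,0,0,1,-0.03,0.1,0,0,0,0.05,1,-0.04,0.15,0,0,0,0.05,1,-0.04,0.17,0,0,0,0.05,1,-0.04,0.17,0,0,0,0.05,1,-0.04,0.17,0,0,0,0.05,1,-0.04,0.17,0,0,0,0.05,1,-0.04,0.17,0,0,0,0,1]}}

```text
clock: 5.6
tool_pos: [0.5125, -0.0617, 0.2161]
eef_rot: [-0.048, 0.7, 0.042, 0.712]
contact_force: [0.9, 0.4, -0.9]
opening: 0.706
```

```bash
python3 go.py .4474 .1927 .20 98.4
```

```text
t 5.6 tcp [ 0.5125 -0.0617  0.2161] yaw 97.28 op 0.706 F [ 0.9  0.4 -0.9] q7 [ 0.27  0.59 -0.38  1.93  0.36  0.67  1.36]
shift mm [-65.1 254.4 -16.1] units [-0.26   1.018 -0.064] | rot deg [0.47 1.03 1.11] units [0.0052 0.0114 0.0123]
```

{"fn": "send_rows", "kwargs": {"commands": [-0.04,0.16,0,0.005,0.01,0.01,1,-0.04,0.16,0,0,0,0,1,-0.04,0.16,0,0,0,0,1,-0.04,0.16,0,0,0,0,1,-0.04,0.14,0,0,0,0,1,-0.03,0.11,0,0,0,0,1,-0.02,0.06,0,0,0,0,1,0,0,0,0,0,0,1]}}

```text
clock: 6.4
tool_pos: [0.4467, 0.1937, 0.2259]
eef_rot: [-0.053, 0.699, 0.057, 0.711]
contact_force: [0.1, -0.1, -0.9]
opening: 0.7
```

```bash
python3 go.py .4474 .1927 .20 98.4
```

```text
t 6.4 tcp [0.4467 0.1937 0.2259] yaw 98.92 op 0.7 F [ 0.1 -0.1 -0.9] q7 [-0.27  0.54 -0.36  2.    0.32  0.64  0.89]
shift mm [  0.7  -1.  -25.9] units [ 0.003 -0.004 -0.104] | rot deg [-0.35  0.9  -0.51] units [-0.0038  0.01   -0.0057]
```

{"fn": "send_rows", "kwargs": {"commands": [0.003,-0.004,-0.1,-0.004,0.01,-0.006,1,0,0,-0.1,0,0,0,1,0,0,0,0,0,0,1,0,0,0,0,0,0,1]}}

```text
clock: 6.8
tool_pos: [0.4506, 0.1898, 0.1783]
eef_rot: [-0.051, 0.703, 0.05, 0.708]
contact_force: [0.6, 0.6, -1.5]
opening: 0.707
```

```bash
python3 go.py .4474 .1927 .14 98.4
python3 - <<'E'
from plant import cams; import cv2,numpy as np
a=cams.snapshot("side")["image"];b=cams.snapshot("top")["image"]
cv2.imwrite("pics/g2.png",np.hstack([cv2.resize(a[80:230,180:380],(400,300)),cv2.resize(cv2.convertScaleAbs(b[140:240,190:323],alpha=1.6),(400,300))]))
cv2.imwrite("pics/s2.png",a);cv2.imwrite("pics/t2.png",b)
E
```

```text
t 6.8 tcp [0.4506 0.1898 0.1783] yaw 98.19 op 0.707 F [ 0.6  0.6 -1.5] q7 [-0.3   0.62 -0.31  2.03  0.36  0.54  0.84]
shift mm [ -3.2   2.9 -38.3] units [-0.013  0.011 -0.153] | rot deg [0.07 0.37 0.21] units [0.0007 0.0041 0.0023]
```

View pics/g2.png

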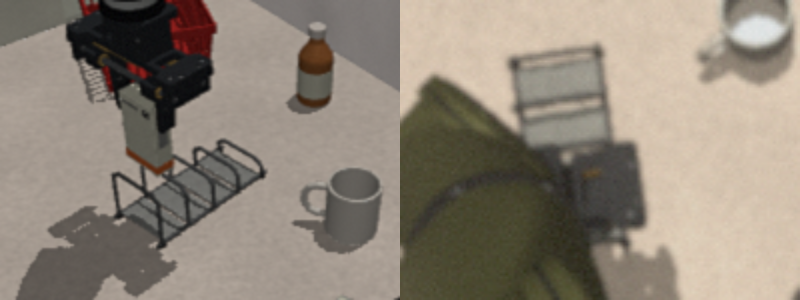

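Run:
```python
from h import *
th=np.radians(188.2);ax=np.array([np.cos(th),np.sin(th)]);ay=np.array([-ax[1],ax[0]])
for s in(-14,14):
  for l in(-31,31):
    X=np.r_[np.array([.4506,.1898])+ax*s/1e3+ay*l/1e3,.1064]; print(s,l,((proj('side',X)-[180,80])*5-[250,250]).round(1))
im=cv2.imread("pics/s2.png"); cv2.imwrite("pics/z2.png",cv2.resize(im[130:230,230:360],None,fx=5,fy=5,interpolation=2))
```

```text
-14 -31 [102.  114.6]
-14 31 [181.9 164.4]
14 -31 [ 62.  138.6]
14 31 [142.  189.7]
```

View pics/z2.png

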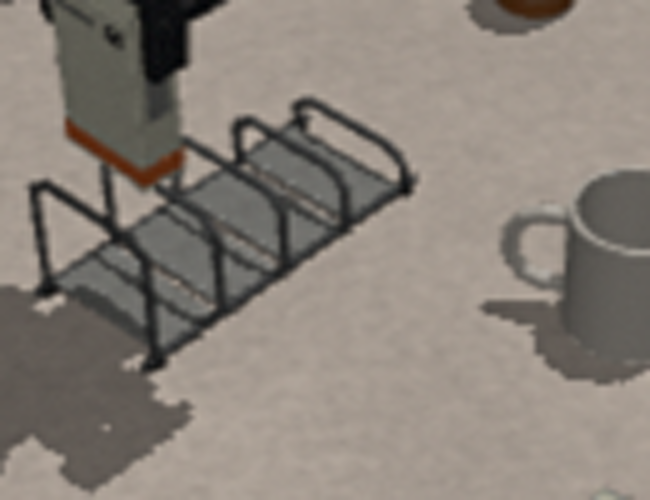

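{"fn": "send_rows", "kwargs": {"commands": [-0.015,0.013,0,0.001,0.004,0.002,1,0,0,0,0,0,0,1,-0.006,0.006,-0.06,0,0.002,0,1,-0.003,0.003,-0.02,0,0.001,0,1,0,0,0,0,0,0,1]}}

```text
clock: 7.4
tool_pos: [0.4464, 0.1962, 0.1617]
eef_rot: [-0.05, 0.705, 0.053, 0.706]
contact_force: [-0.4, 0.1, -1.5]
opening: 0.708
```

```bash
python3 go.py .4468 .193 .12 98.4
```

```text
t 7.4 tcp [0.4464 0.1962 0.1617] yaw 98.31 op 0.708 F [-0.4  0.1 -1.5] q7 [-0.32  0.65 -0.3   2.05  0.38  0.49  0.82]
shift mm [  0.4  -3.2 -41.7] units [ 0.002 -0.013 -0.167] | rot deg [-0.23  0.08  0.09] units [-0.0026  0.0009  0.001 ]
```

{"fn": "send_rows", "kwargs": {"commands": [0.001,-0.013,-0.05,-0.002,0.001,0.001,1,-0.003,0.001,-0.05,0,0.001,0,1,-0.003,0.001,-0.05,0,0.001,0,1,-0.003,0.001,-0.03,0,0.001,0,1,0,0,0,0,0,0,1]}}

```text
clock: 7.9
tool_pos: [0.4454, 0.193, 0.1146]
eef_rot: [-0.051, 0.706, 0.052, 0.704]
contact_force: [-0.1, 0.2, 0.0]
opening: 0.703
```

```bash
python3 go.py .4468 .193 .0785 98.4
```

```text
t 7.9 tcp [0.4454 0.193  0.1146] yaw 98.39 op 0.703 F [-0.1  0.2  0. ] q7 [-0.36  0.73 -0.23  2.08  0.43  0.37  0.78]
shift mm [  1.4   0.  -36.1] units [ 0.006  0.    -0.144] | rot deg [-0.05 -0.17  0.01] units [-0.0005 -0.0019  0.0001]
```

{"fn": "send_rows", "kwargs": {"commands": [0.005,0,-0.04,0,-0.002,0,1,0,0,-0.04,0,0,0,1,0,0,-0.03,0,0,0,1,0,0,-0.02,0,0,0,1,0,0,0,0,0,0,1]}}

```text
clock: 8.4
tool_pos: [0.4474, 0.1932, 0.0797]
eef_rot: [-0.051, 0.705, 0.052, 0.706]
contact_force: [-0.2, 0.3, -0.2]
opening: 0.707
```

```bash
python3 go.py .4468 .193 .0782 98.4
```

```text
t 8.4 tcp [0.4474 0.1932 0.0797] yaw 98.39 op 0.707 F [-0.2  0.3 -0.2] q7 [-0.4   0.8  -0.17  2.1   0.46  0.28  0.75]
shift mm [-0.6 -0.2 -1.5] units [-0.002 -0.001 -0.006] | rot deg [-0.08  0.1   0.01] units [-0.0008  0.0011  0.0001]
```

{"fn": "send_rows", "kwargs": {"commands": [-0.002,0,-0.006,0,0.001,0,1,0,0,-0.002,0,0,0,1,0,0,0,0,0,0,1]}}

```text
clock: 8.7
tool_pos: [0.4471, 0.1934, 0.078]
eef_rot: [-0.051, 0.705, 0.052, 0.706]
contact_force: [-0.3, 0.6, -0.9]
opening: 0.704
```

{"fn": "send_rows", "kwargs": {"commands": [0,0,0,0,0,0,0.2,0,0,0,0,0,0,0,0,0,0,0,0,0,0,0,0,0,0,0,0,0,0,0,0,0,0,0,0]}}

```text
clock: 9.2
tool_pos: [0.4478, 0.1936, 0.0787]
eef_rot: [-0.051, 0.704, 0.053, 0.706]
contact_force: [-0.2, 0.1, 0.0]
opening: 0.999
```

```bash
python3 go.py .4468 .193 .0782 98.4
```

```text
t 9.2 tcp [0.4478 0.1936 0.0787] yaw 98.37 op 0.999 F [-0.2  0.1  0. ] q7 [-0.4   0.8  -0.17  2.1   0.46  0.27  0.75]
shift mm [-1.  -0.6 -0.5] units [-0.004 -0.003 -0.002] | rot deg [-0.16  0.14  0.03] units [-0.0018  0.0016  0.0003]
```

{"fn": "send_rows", "kwargs": {"commands": [0,0,0.05,0,0,0,0,0,0,0.08,0,0,0,0,0,0,0.1,0,0,0,0,0,0,0.1,0,0,0,0,0,0,0.1,0,0,0,0,0,-0.1,0.08,0,0,0.03,0,0.02,-0.16,0,0,0,0.04,0,0.02,-0.18,0,0,0,0.04,0,0.02,-0.18,0,0,0,0,0,0.02,-0.18,0,0,0,0,0,0.02,-0.18,0,0,0,0,0,0.02,-0.18,0,0,0,0,0]}}

```text
clock: 10.4
tool_pos: [0.4767, -0.0982, 0.2126]
eef_rot: [-0.119, 0.694, 0.123, 0.699]
contact_force: [1.5, -0.2, 0.1]
opening: 1.0
```

```bash
python3 go.py .494 -.164 .15 108
python3 - <<'E'
from plant import cams; import cv2,numpy as np
a=cams.snapshot("side")["image"];b=cams.snapshot("top")["image"]
cv2.imwrite("pics/g3.png",np.hstack([cv2.resize(a[80:230,180:380],(400,300)),cv2.resize(cv2.convertScaleAbs(b[140:240,190:323],alpha=1.6),(400,300))]))
cv2.imwrite("pics/s3.png",a);cv2.imwrite("pics/t3.png",b)
E
```

```text
t 10.4 tcp [ 0.4767 -0.0982  0.2126] yaw 109.72 op 1.0 F [ 1.5 -0.2  0.1] q7 [ 0.42  0.58 -0.48  2.    0.42  0.65  1.59]
shift mm [ 17.3 -65.8 -62.6] units [ 0.069 -0.263 -0.25 ] | rot deg [-0.39  0.38 -1.72] units [-0.0043  0.0042 -0.0191]
```

View pics/g3.png

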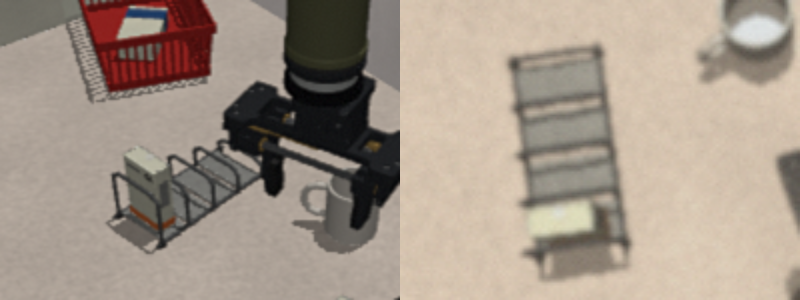

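{"fn": "send_rows", "kwargs": {"commands": [0.023,-0.11,0,-0.004,0.004,-0.02,0,0.023,-0.09,-0.06,0,0,0,0,0.02,-0.05,-0.08,0,0,0,0,0,0,-0.06,0,0,0,0,0,0,0,0,0,0,0]}}

```text
clock: 11.0
tool_pos: [0.4929, -0.1692, 0.1607]
eef_rot: [-0.105, 0.7, 0.103, 0.699]
contact_force: [-0.1, 0.1, 0.1]
opening: 0.997
```

```bash
python3 go.py .494 -.164 .12 108;  python3 - <<'E'
from h import *
t=cv2.imread("pics/t3.png");s=cv2.imread("pics/s3.png")
ct,=faces(t,'top',[(190+190,0)] and [(190+187/1,140+73)][:0] or [(190+562/3-0, 140+218/3)] if 0 else [(243,214)],72)
w=np.float32([cast('top',p,.111)[:2] for p in ct]);print(cv2.minAreaRect(w*1000))
cs,=faces(s,'side',[(253,161)],118)
w=np.float32([cast('side',p,.111)[:2] for p in cs]);print(cv2.minAreaRect(w*1000))
E
```

```text
t 11.0 tcp [ 0.4929 -0.1692  0.1607] yaw 106.92 op 0.997 F [-0.1  0.1  0.1] q7 [ 0.49  0.7  -0.41  1.95  0.48  0.6   1.62]
shift mm [  1.1   5.2 -40.7] units [ 0.004  0.021 -0.163] | rot deg [0.21 0.01 1.08] units [0.0023 0.0001 0.012 ]
((448.6617126464844, 190.58258056640625), (36.38322448730469, 65.2151870727539), 9.577953338623047)
((445.4653625488281, 189.55726623535156), (30.030122756958008, 63.81227111816406), 8.481910705566406)
```

{"fn": "send_rows", "kwargs": {"commands": [0.003,0.021,-0.03,0.002,0,0.012,0,-0.004,0,-0.05,0,0.001,0,0,-0.004,0,-0.06,0,0.001,0,0,-0.002,0,-0.03,0,0,0,0,0,0,0,0,0,0,0]}}

```text
clock: 11.5
tool_pos: [0.4922, -0.1599, 0.1172]
eef_rot: [-0.113, 0.698, 0.113, 0.698]
contact_force: [0.1, -0.8, 0.3]
opening: 1.004
```

```bash
python3 go.py .494 -.164 .054 108
python3 - <<'E'
from plant import cams; import cv2,numpy as np
a=cams.snapshot("side")["image"]
cv2.imwrite("pics/g4.png",cv2.resize(a[170:320,280:480],(600,450)))
E
```

```text
t 11.5 tcp [ 0.4922 -0.1599  0.1172] yaw 108.4 op 1.004 F [ 0.1 -0.8  0.3] q7 [ 0.44  0.76 -0.36  1.99  0.54  0.49  1.58]
shift mm [  1.8  -4.1 -63.2] units [ 0.007 -0.016 -0.253] | rot deg [-0.06 -0.03 -0.4 ] units [-0.0006 -0.0003 -0.0045]
```

View pics/g4.png

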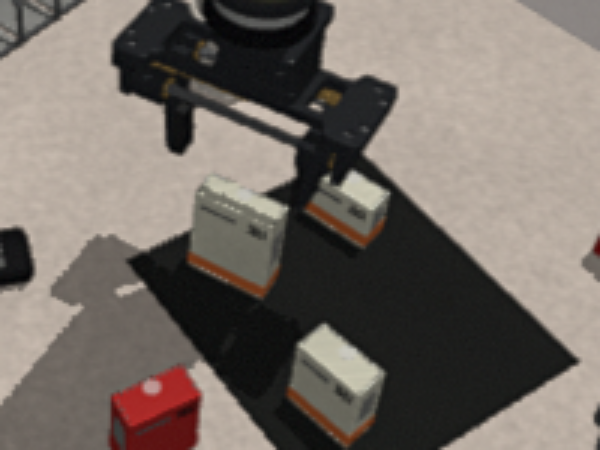

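Fingers straddle d cleanly (tips near (180,150) and (305,205), carton top centre (240,197)). Descending.

{"fn": "send_rows", "kwargs": {"commands": [0.006,-0.016,-0.05,-0.001,0,-0.004,0,-0.002,0,-0.06,0,0.001,0,0,-0.002,-0.001,-0.06,0,0.001,0,0,-0.002,0,-0.05,0,0,0,0,-0.001,0,-0.03,0,0,0,0,0,0,0,0,0,0,0]}}

```text
clock: 12.15
tool_pos: [0.4949, -0.166, 0.0527]
eef_rot: [-0.111, 0.698, 0.109, 0.699]
contact_force: [-0.6, 0.3, 0.2]
opening: 1.001
```

```bash
python3 go.py .494 -.164 .054 108
```

```text
t 12.15 tcp [ 0.4949 -0.166   0.0527] yaw 107.91 op 1.001 F [-0.6  0.3  0.2] q7 [ 0.39  0.87 -0.25  2.    0.62  0.34  1.51]
shift mm [-0.9  2.   1.3] units [-0.004  0.008  0.005] | rot deg [0.14 0.17 0.09] units [0.0016 0.0019 0.001 ]
```

{"fn": "send_rows", "kwargs": {"commands": [-0.004,0.008,0.005,0.002,0.002,0.001,0,0,0,0,0,0,0,0.5,0,0,0,0,0,0,1,0,0,0,0,0,0,1,0,0,0,0,0,0,1,0,0,0,0,0,0,1]}}

```text
clock: 12.75
tool_pos: [0.4952, -0.1643, 0.0559]
eef_rot: [-0.111, 0.697, 0.11, 0.7]
contact_force: [0.3, 0.4, -1.4]
opening: 0.743
```

```bash
python3 go.py .497 .2015 .2 98.4
```

```text
t 12.75 tcp [ 0.4952 -0.1643  0.0559] yaw 107.98 op 0.743 F [ 0.3  0.4 -1.4] q7 [ 0.39  0.87 -0.26  2.    0.62  0.34  1.52]
shift mm [  1.8 365.8 144.1] units [0.007 1.463 0.576] | rot deg [-0.    0.19 -9.58] units [-1.000e-04  2.100e-03 -1.064e-01]
```

{"fn": "send_rows", "kwargs": {"commands": [0,0,0.06,0,0,0,1,0,0,0.1,0,0,0,1,0,0,0.12,0,0,0,1,0,0,0.12,0,0,0,1,0,0.06,0.08,0,0,-0.02,1,0,0.12,0.02,0,0,-0.04,1,0,0.16,0,0,0,-0.03,1,0,0.17,0,0,0,0,1,0,0.17,0,0,0,0,1,0,0.17,0,0,0,0,1,0,0.16,0,0,0,0,1,0,0.12,0,0,0,0,1]}}

```text
clock: 13.95
tool_pos: [0.492, 0.1207, 0.1861]
eef_rot: [-0.054, 0.704, 0.052, 0.706]
contact_force: [0.7, -0.1, 0.5]
opening: 0.748
```

```bash
python3 go.py .4965 .2015 .19 98.4
```

```text
t 13.95 tcp [0.492  0.1207 0.1861] yaw 98.64 op 0.748 F [ 0.7 -0.1  0.5] q7 [-0.12  0.63 -0.34  1.97  0.37  0.6   1.02]
shift mm [ 4.5 80.8  3.9] units [0.018 0.323 0.016] | rot deg [ 0.15  0.18 -0.24] units [ 0.0016  0.002  -0.0027]
```

{"fn": "send_rows", "kwargs": {"commands": [0.01,0.1,0,0.002,0.002,-0.003,1,0.004,0.08,0,0,0,0,1,0.004,0.05,0,0,0,0,1,0,0.01,0,0,0,0,1,0,0,0,0,0,0,1]}}

```text
clock: 14.45
tool_pos: [0.4949, 0.1886, 0.1862]
eef_rot: [-0.054, 0.705, 0.056, 0.705]
contact_force: [-0.3, 0.2, -0.0]
opening: 0.751
```

```bash
python3 go.py .4965 .2015 .14 98.4
```

```text
t 14.45 tcp [0.4949 0.1886 0.1862] yaw 98.88 op 0.751 F [-0.3  0.2 -0. ] q7 [-0.24  0.65 -0.34  1.9   0.34  0.64  0.93]
shift mm [  1.6  12.9 -46.2] units [ 0.006  0.052 -0.185] | rot deg [-0.16 -0.02 -0.48] units [-0.0018 -0.0002 -0.0053]
```

{"fn": "send_rows", "kwargs": {"commands": [0.006,0.05,0,-0.002,0,-0.005,1,0,0,0,0,0,0,1,-0.002,0.003,-0.05,0,0,0,1,-0.003,0.003,-0.05,0,0.001,0,1,-0.003,0.003,-0.04,0,0,0,1,0,0,0,0,0,0,1]}}

```text
clock: 15.05
tool_pos: [0.4953, 0.199, 0.1494]
eef_rot: [-0.051, 0.706, 0.048, 0.705]
contact_force: [-0.5, -0.6, -0.6]
opening: 0.747
```

```bash
python3 go.py .4965 .2015 .10 98.4
```

```text
t 15.05 tcp [0.4953 0.199  0.1494] yaw 97.97 op 0.747 F [-0.5 -0.6 -0.6] q7 [-0.29  0.71 -0.3   1.92  0.37  0.57  0.87]
shift mm [  1.2   2.5 -49.4] units [ 0.005  0.01  -0.198] | rot deg [ 0.25 -0.12  0.43] units [ 0.0028 -0.0013  0.0047]
```

{"fn": "send_rows", "kwargs": {"commands": [0.005,0.01,-0.02,0.003,-0.001,0.005,1,-0.002,0.001,-0.05,0,0.001,0,1,-0.002,0.001,-0.05,0,0.001,0,1,-0.002,0.001,-0.05,0,0.001,0,1,0,0,0,0,0,0,1]}}

```text
clock: 15.55
tool_pos: [0.4952, 0.2021, 0.1032]
eef_rot: [-0.052, 0.707, 0.052, 0.703]
contact_force: [-0.2, -0.4, -0.1]
opening: 0.745
```

```bash
python3 go.py .4965 .2015 .0602 98.4
```

```text
t 15.55 tcp [0.4952 0.2021 0.1032] yaw 98.42 op 0.745 F [-0.2 -0.4 -0.1] q7 [-0.32  0.79 -0.26  1.94  0.41  0.46  0.84]
shift mm [  1.3  -0.6 -43. ] units [ 0.005 -0.002 -0.172] | rot deg [-0.03 -0.32 -0.02] units [-0.0003 -0.0035 -0.0002]
```

{"fn": "send_rows", "kwargs": {"commands": [0.005,-0.002,-0.04,0,-0.003,0,1,-0.001,0,-0.05,0,0,0,1,-0.001,0,-0.04,0,0,0,1,0,0,-0.025,0,0,0,1,0,0,0,0,0,0,1,0,0,0,0,0,0,1]}}

```text
clock: 16.15
tool_pos: [0.4964, 0.2018, 0.0612]
eef_rot: [-0.052, 0.705, 0.052, 0.705]
contact_force: [-0.4, 0.1, -0.5]
opening: 0.751
```

```bash
python3 go.py .4965 .2015 .0602 98.4
```

```text
t 16.15 tcp [0.4964 0.2018 0.0612] yaw 98.44 op 0.751 F [-0.4  0.1 -0.5] q7 [-0.35  0.86 -0.2   1.96  0.45  0.36  0.81]
shift mm [ 0.1 -0.3 -1. ] units [ 0.    -0.001 -0.004] | rot deg [-0.03  0.02 -0.04] units [-0.0004  0.0002 -0.0005]
```

Lower the last mm, release, lift and head for carton a at (.459, -.302), yaw 92.3.

{"fn": "send_rows", "kwargs": {"commands": [0,0,-0.005,0,0,0,1,0,0,0,0,0,0,1,0,0,0,0,0,0,0.2,0,0,0,0,0,0,0,0,0,0,0,0,0,0,0,0,0,0,0,0,0,0,0,0.05,0,0,0,0,0,0,0.08,0,0,0,0,0,0,0.1,0,0,0,0,0,0,0.12,0,0,0,0,0,0,0.12,0,0,0,0]}}

```text
clock: 17.25
tool_pos: [0.4947, 0.2009, 0.1825]
eef_rot: [-0.053, 0.706, 0.052, 0.704]
contact_force: [0.9, 0.3, -0.6]
opening: 1.002
```

```bash
python3 go.py .459 -.302 .15 92.3
```

```text
t 17.25 tcp [0.4947 0.2009 0.1825] yaw 98.49 op 1.002 F [ 0.9  0.3 -0.6] q7 [-0.27  0.67 -0.34  1.89  0.35  0.65  0.9 ]
shift mm [ -35.7 -502.9  -32.5] units [-0.143 -2.012 -0.13 ] | rot deg [ 0.09 -0.19 -6.19] units [ 0.0009 -0.0022 -0.0688]
```

{"fn": "send_rows", "kwargs": {"commands": [0,-0.08,0.04,0,0,-0.02,0,-0.01,-0.14,0,0,0,-0.03,0,-0.01,-0.18,0,0,0,-0.02,0,-0.015,-0.19,0,0,0,0,0,-0.015,-0.19,0,0,0,0,0,-0.015,-0.19,0,0,0,0,0,-0.015,-0.19,0,0,0,0,0,-0.015,-0.19,0,0,0,0,0,-0.015,-0.18,0,0,0,0,0,-0.015,-0.18,0,0,0,0,0,-0.01,-0.1,0,0,0,0,0,0,-0.03,0,0,0,0,0]}}

```text
clock: 18.45
tool_pos: [0.4588, -0.2719, 0.2102]
eef_rot: [-0.013, 0.7, 0.015, 0.714]
contact_force: [0.3, 0.0, -0.7]
opening: 0.997
```

```bash
python3 go.py .459 -.302 .13 92.3
python3 - <<'E'
from plant import cams; import cv2,numpy as np
from h import *
a=cams.snapshot("side")["image"];b=cams.snapshot("top")["image"]
cv2.imwrite("pics/g5.png",np.hstack([cv2.resize(a[80:230,180:380],(400,300)),cv2.resize(cv2.convertScaleAbs(b[140:240,190:323],alpha=1.6),(400,300))]))
for n,im,sd,z,th in(('top',b,(243,214),.111,72),('side',a,(253,161),.111,118)):
    c,=faces(im,n,[sd],th);print(cv2.minAreaRect(np.float32([cast(n,p,z)[:2] for p in c])*1000))
for n in('top','side'):
    im=a if n=='side' else b; uv=proj(n,[.4965,.2015,.092]); c,=faces(im,n,[uv],72 if n=='top' else 118);print('d',cv2.minAreaRect(np.float32([cast(n,p,.092)[:2] for p in c])*1000))
E
```

```text
t 18.45 tcp [ 0.4588 -0.2719  0.2102] yaw 92.28 op 0.997 F [ 0.3  0.  -0.7] q7 [ 0.72  0.63 -0.43  1.88  0.37  0.7   1.69]
shift mm [  0.2 -30.1 -80.2] units [ 0.001 -0.12  -0.321] | rot deg [-0.2   1.13  0.02] units [-0.0022  0.0125  0.0002]
((447.5772399902344, 191.57525634765625), (35.602787017822266, 63.51814270019531), 7.177158355712891)
((446.7098083496094, 189.2862548828125), (33.396236419677734, 64.23107147216797), 7.908206939697266)
d ((498.5788879394531, 198.33538818359375), (34.09027099609375, 68.30300903320312), 8.804586410522461)
d ((494.69329833984375, 196.33642578125), (29.513492584228516, 66.77708435058594), 11.402022361755371)
```

View pics/g5.png

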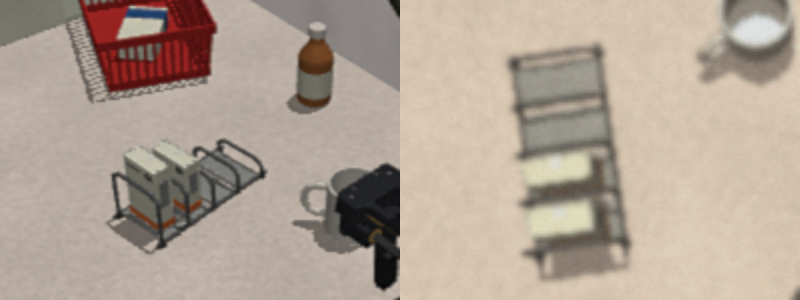

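{"fn": "send_rows", "kwargs": {"commands": [0,-0.07,-0.05,-0.002,0.012,0,0,-0.002,-0.05,-0.08,0,0,0,0,-0.004,0,-0.08,0,0.002,0,0,-0.003,0,-0.06,0,0.002,0,0,0,0,0,0,0,0,0]}}

```text
clock: 19.05
tool_pos: [0.4627, -0.2864, 0.1437]
eef_rot: [-0.019, 0.707, 0.024, 0.707]
contact_force: [-0.7, 0.8, -0.5]
opening: 1.002
```

```bash
python3 go.py .459 -.302 .09 92.3
```

```text
t 19.05 tcp [ 0.4627 -0.2864  0.1437] yaw 93.5 op 1.002 F [-0.7  0.8 -0.5] q7 [ 0.7   0.74 -0.37  1.89  0.44  0.6   1.67]
shift mm [ -3.7 -15.6 -53.7] units [-0.015 -0.062 -0.215] | rot deg [-0.42 -0.02 -1.2 ] units [-0.0047 -0.0002 -0.0133]
```

{"fn": "send_rows", "kwargs": {"commands": [-0.015,-0.06,-0.02,-0.005,0,-0.013,0,-0.003,0,-0.06,0,0.002,0,0,-0.003,0,-0.06,0,0.002,0,0,-0.003,0,-0.04,0,0,0,0,0,0,0,0,0,0,0]}}

```text
clock: 19.55
tool_pos: [0.4596, -0.2997, 0.0997]
eef_rot: [-0.017, 0.708, 0.015, 0.706]
contact_force: [0.4, -0.5, 0.2]
opening: 1.0
```

```bash
python3 go.py .459 -.302 .035 92.3
python3 - <<'E'
from plant import cams; import cv2,numpy as np
a=cams.snapshot("side")["image"]
cv2.imwrite("pics/g6.png",cv2.resize(a[200:350,300:500],(600,450)))
E
```

```text
t 19.55 tcp [ 0.4596 -0.2997  0.0997] yaw 92.56 op 1.0 F [ 0.4 -0.5  0.2] q7 [ 0.68  0.81 -0.31  1.91  0.49  0.5   1.63]
shift mm [ -0.6  -2.3 -64.7] units [-0.003 -0.009 -0.259] | rot deg [ 0.15 -0.1  -0.26] units [ 0.0017 -0.0012 -0.0029]
```

View pics/g6.png

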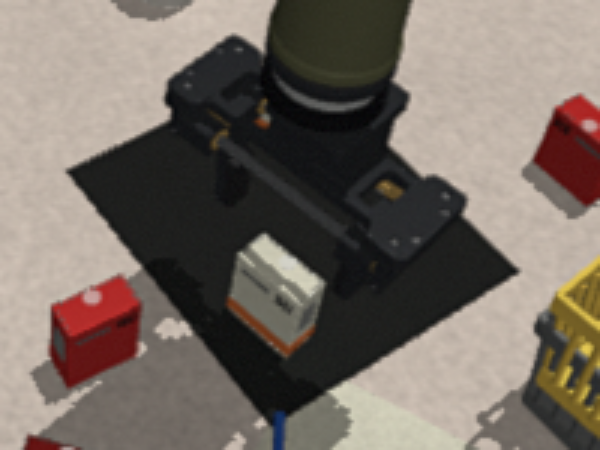

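{"fn": "send_rows", "kwargs": {"commands": [-0.003,-0.009,-0.04,0.002,-0.001,-0.003,0,-0.002,0,-0.06,0,0.001,0,0,-0.002,0,-0.06,0,0.001,0,0,-0.002,0,-0.06,0,0,0,0,-0.001,0,-0.03,0,0,0,0,0,0,0,0,0,0,0]}}

```text
clock: 20.2
tool_pos: [0.4589, -0.3045, 0.0361]
eef_rot: [-0.014, 0.706, 0.012, 0.708]
contact_force: [-0.5, -0.1, 0.5]
opening: 0.996
```

```bash
python3 go.py .459 -.302 .035 92.3
```

```text
t 20.2 tcp [ 0.4589 -0.3045  0.0361] yaw 92.12 op 0.996 F [-0.5 -0.1  0.5] q7 [ 0.64  0.92 -0.23  1.92  0.55  0.36  1.59]
shift mm [ 0.1  2.5 -1.1] units [ 0.001  0.01  -0.004] | rot deg [0.12 0.15 0.18] units [0.0013 0.0017 0.002 ]
```

{"fn": "send_rows", "kwargs": {"commands": [0,0.01,-0.004,0.001,0.002,0.002,0,0,0,0,0,0,0,0.5,0,0,0,0,0,0,1,0,0,0,0,0,0,1,0,0,0,0,0,0,1,0,0,0,0,0,0,1,0,0,0,0,0,0,1]}}

```text
clock: 20.9
tool_pos: [0.4603, -0.3026, 0.0374]
eef_rot: [-0.015, 0.706, 0.013, 0.708]
contact_force: [1.3, 0.4, -0.1]
opening: 0.631
```

```bash
python3 go.py .5459 .2104 .2 98.4
```

```text
t 20.9 tcp [ 0.4603 -0.3026  0.0374] yaw 92.29 op 0.631 F [ 1.3  0.4 -0.1] q7 [ 0.64  0.92 -0.23  1.92  0.55  0.36  1.59]
shift mm [ 85.6 513.  162.6] units [0.343 2.052 0.651] | rot deg [0.11 0.18 6.11] units [0.0012 0.002  0.0679]
```

{"fn": "send_rows", "kwargs": {"commands": [0,0,0.06,0,0,0,1,0,0,0.1,0,0,0,1,0,0,0.13,0,0,0,1,0,0,0.14,0,0,0,1,0,0.06,0.12,0,0,0.02,1,0,0.12,0.04,0,0,0.03,1,0.01,0.16,0,0,0,0.02,1,0.03,0.17,0,0,0,0,1,0.04,0.17,0,0,0,0,1,0.04,0.17,0,0,0,0,1,0.04,0.17,0,0,0,0,1,0.04,0.17,0,0,0,0,1]}}

```text
clock: 22.1
tool_pos: [0.5063, -0.0041, 0.1903]
eef_rot: [-0.051, 0.705, 0.045, 0.706]
contact_force: [1.7, -0.1, 0.1]
opening: 0.634
```

```bash
python3 go.py .5459 .2104 .19 98.4
```

```text
t 22.1 tcp [ 0.5063 -0.0041  0.1903] yaw 97.76 op 0.634 F [ 1.7 -0.1  0.1] q7 [ 0.14  0.63 -0.37  1.97  0.39  0.62  1.22]
shift mm [ 39.6 214.5  -0.3] units [ 0.158  0.858 -0.001] | rot deg [0.47 0.07 0.64] units [0.0053 0.0008 0.0071]
```

{"fn": "send_rows", "kwargs": {"commands": [0.03,0.16,0,0.005,0,0.007,1,0.03,0.16,0,0,0,0,1,0.03,0.15,0,0,0,0,1,0.02,0.13,0,0,0,0,1,0.02,0.09,0,0,0,0,1,0.01,0.05,0,0,0,0,1,0,0,0,0,0,0,1,0,0,0,0,0,0,1]}}

```text
clock: 22.9
tool_pos: [0.5405, 0.196, 0.1901]
eef_rot: [-0.055, 0.705, 0.057, 0.705]
contact_force: [-0.3, -0.6, -0.9]
opening: 0.637
```

```bash
python3 go.py .5459 .2104 .13 98.4
```

```text
t 22.9 tcp [0.5405 0.196  0.1901] yaw 99.03 op 0.637 F [-0.3 -0.6 -0.9] q7 [-0.22  0.7  -0.36  1.77  0.34  0.73  0.97]
shift mm [  5.4  14.4 -60.1] units [ 0.022  0.058 -0.24 ] | rot deg [-0.16  0.05 -0.63] units [-0.0018  0.0006 -0.007 ]
```

{"fn": "send_rows", "kwargs": {"commands": [0.022,0.056,0,-0.002,0,-0.007,1,0,0,0,0,0,0,1,-0.002,0.003,-0.06,0,0.001,0,1,-0.003,0.003,-0.06,0,0.001,0,1,-0.003,0.003,-0.06,0,0.001,0,1,0,0,-0.03,0,0,0,1,0,0,0,0,0,0,1]}}

```text
clock: 23.6
tool_pos: [0.544, 0.1954, 0.136]
eef_rot: [-0.051, 0.708, 0.042, 0.703]
contact_force: [-1.0, -1.3, -0.3]
opening: 0.634
```

```bash
python3 go.py .5459 .2104 .08 98.4
```

```text
t 23.6 tcp [0.544  0.1954 0.136 ] yaw 97.54 op 0.634 F [-1.  -1.3 -0.3] q7 [-0.25  0.78 -0.31  1.79  0.38  0.64  0.92]
shift mm [  1.9  15.  -56. ] units [ 0.008  0.06  -0.224] | rot deg [ 0.72 -0.36  0.87] units [ 0.008  -0.004   0.0096]
```

{"fn": "send_rows", "kwargs": {"commands": [0.008,0.06,0,0.008,-0.004,0.01,1,0,0,0,0,0,0,1,0,0,0,0,0,0,1]}}

```text
clock: 23.9
tool_pos: [0.547, 0.2103, 0.1375]
eef_rot: [-0.052, 0.704, 0.052, 0.706]
contact_force: [0.1, 0.3, -1.1]
opening: 0.636
```

```bash
python3 go.py .5459 .2104 .08 98.4
```

```text
t 23.9 tcp [0.547  0.2103 0.1375] yaw 98.41 op 0.636 F [ 0.1  0.3 -1.1] q7 [-0.26  0.78 -0.32  1.77  0.38  0.64  0.92]
shift mm [ -1.1   0.1 -57.5] units [-0.004  0.    -0.23 ] | rot deg [-0.06  0.14 -0.01] units [-0.0007  0.0015 -0.0001]
```

{"fn": "send_rows", "kwargs": {"commands": [-0.004,0.002,-0.05,0,0.002,0,1,-0.002,0.002,-0.05,0,0.001,0,1,-0.002,0.002,-0.05,0,0.001,0,1,0,0.001,-0.03,0,0,0,1,0,0,0,0,0,0,1]}}

```text
clock: 24.4
tool_pos: [0.5446, 0.2125, 0.0885]
eef_rot: [-0.052, 0.707, 0.053, 0.704]
contact_force: [-0.4, -0.5, -1.5]
opening: 0.634
```

```bash
python3 go.py .5459 .2104 .0416 98.4
```

```text
t 24.4 tcp [0.5446 0.2125 0.0885] yaw 98.45 op 0.634 F [-0.4 -0.5 -1.5] q7 [-0.29  0.86 -0.28  1.8   0.41  0.55  0.89]
shift mm [  1.3  -2.1 -46.9] units [ 0.005 -0.008 -0.188] | rot deg [-0.06 -0.25 -0.05] units [-0.0007 -0.0028 -0.0006]
```

{"fn": "send_rows", "kwargs": {"commands": [0.005,-0.008,-0.05,0,-0.003,0,1,-0.001,0,-0.05,0,0,0,1,-0.001,0,-0.05,0,0,0,1,0,0,-0.025,0,0,0,1,0,0,0,0,0,0,1,0,0,0,0,0,0,1]}}

```text
clock: 25.0
tool_pos: [0.5453, 0.2109, 0.0416]
eef_rot: [-0.052, 0.705, 0.053, 0.705]
contact_force: [0.3, -0.7, 0.0]
opening: 0.635
```

```bash
python3 go.py .5459 .2104 .0412 98.4
```

```text
t 25.0 tcp [0.5453 0.2109 0.0416] yaw 98.47 op 0.635 F [ 0.3 -0.7  0. ] q7 [-0.31  0.93 -0.24  1.81  0.45  0.45  0.86]
shift mm [ 0.6 -0.5 -0.4] units [ 0.002 -0.002 -0.002] | rot deg [-0.07 -0.   -0.07] units [-0.0007 -0.     -0.0008]
```

Release, lift, then toward carton c at (.600, -.184), yaw 96.7.

{"fn": "send_rows", "kwargs": {"commands": [0,0,-0.003,0,0,0,1,0,0,0,0,0,0,1,0,0,0,0,0,0,0.3,0,0,0,0,0,0,0,0,0,0,0,0,0,0,0,0,0,0,0,0,0,0,0,0.05,0,0,0,0,0,0,0.08,0,0,0,0,0,0,0.12,0,0,0,0,0,0,0.14,0,0,0,0,0,0,0.14,0,0,0,0,0,0,0.12,0,0,0,0]}}

```text
clock: 26.2
tool_pos: [0.543, 0.2099, 0.2108]
eef_rot: [-0.053, 0.707, 0.052, 0.704]
contact_force: [1.1, 0.2, 0.4]
opening: 1.002
```

```bash
python3 go.py .6 -.184 .2 96.7
```

```text
t 26.2 tcp [0.543  0.2099 0.2108] yaw 98.53 op 1.002 F [1.1 0.2 0.4] q7 [-0.23  0.68 -0.37  1.72  0.32  0.8   0.96]
shift mm [  57.  -393.9  -10.8] units [ 0.228 -1.576 -0.043] | rot deg [ 0.05 -0.23 -1.83] units [ 0.0005 -0.0025 -0.0204]
```

{"fn": "send_rows", "kwargs": {"commands": [0.02,-0.1,0,0,0,-0.01,0,0.02,-0.16,0,0,0,-0.01,0,0.025,-0.18,0,0,0,0,0,0.025,-0.18,0,0,0,0,0,0.025,-0.18,0,0,0,0,0,0.025,-0.18,0,0,0,0,0,0.025,-0.18,0,0,0,0,0,0.025,-0.16,0,0,0,0,0,0.02,-0.12,0,0,0,0,0,0.01,-0.06,0,0,0,0,0,0,0,0,0,0,0,0]}}

```text
clock: 27.3
tool_pos: [0.5986, -0.1758, 0.2285]
eef_rot: [-0.041, 0.7, 0.045, 0.712]
contact_force: [-0.3, -0.3, 0.9]
opening: 1.002
```

```bash
python3 go.py .6 -.184 .12 96.7
python3 - <<'E'
from plant import cams; import cv2,numpy as np
a=cams.snapshot("side")["image"];b=cams.snapshot("top")["image"]
cv2.imwrite("pics/g7.png",np.hstack([cv2.resize(a[80:305,180:480],(400,300)),cv2.resize(cv2.convertScaleAbs(b[130:240,190:337],alpha=1.6),(400,300))]))
E
```

```text
t 27.3 tcp [ 0.5986 -0.1758  0.2285] yaw 96.98 op 1.002 F [-0.3 -0.3  0.9] q7 [ 0.45  0.72 -0.43  1.59  0.34  0.9   1.6 ]
shift mm [   1.4   -8.2 -108.5] units [ 0.006 -0.033 -0.434] | rot deg [-0.34  0.94 -0.28] units [-0.0038  0.0104 -0.0031]
```

View pics/g7.png

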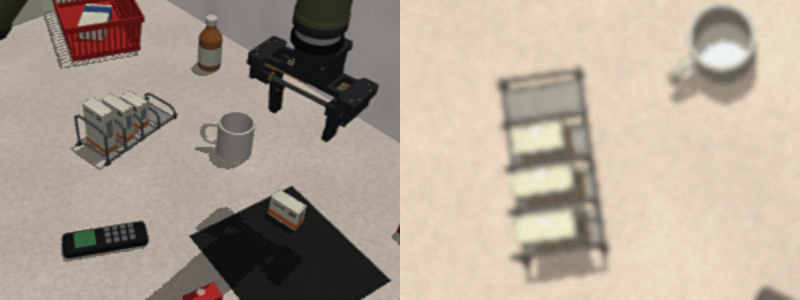

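{"fn": "send_rows", "kwargs": {"commands": [0.004,-0.03,-0.05,-0.004,0.01,-0.003,0,-0.003,0,-0.1,0,0.001,0,0,-0.004,0,-0.1,0,0.002,0,0,-0.004,0,-0.1,0,0.002,0,0,-0.002,0,-0.05,0,0.001,0,0,0,0,0,0,0,0,0]}}

```text
clock: 28.0
tool_pos: [0.5975, -0.1658, 0.1237]
eef_rot: [-0.047, 0.709, 0.052, 0.701]
contact_force: [-0.1, -0.1, 0.4]
opening: 1.003
```

```bash
python3 go.py .6 -.184 .08 96.7
```

```text
t 28.0 tcp [ 0.5975 -0.1658  0.1237] yaw 98.05 op 1.003 F [-0.1 -0.1  0.4] q7 [ 0.4   0.85 -0.37  1.66  0.42  0.73  1.54]
shift mm [  2.5 -18.2 -43.7] units [ 0.01  -0.073 -0.175] | rot deg [-0.42 -0.69 -1.35] units [-0.0047 -0.0077 -0.015 ]
```

{"fn": "send_rows", "kwargs": {"commands": [0.01,-0.073,0,-0.005,-0.008,-0.015,0,0,0,0,0,0,0,0,-0.002,-0.002,-0.06,0,0.001,0,0,-0.002,-0.002,-0.06,0,0,0,0,-0.002,-0.001,-0.04,0,0,0,0,0,0,0,0,0,0,0]}}

```text
clock: 28.6
tool_pos: [0.6007, -0.1868, 0.0833]
eef_rot: [-0.042, 0.704, 0.04, 0.708]
contact_force: [-0.1, -0.2, 0.5]
opening: 0.996
```

```bash
python3 go.py .6 -.184 .018 96.7
```

```text
t 28.6 tcp [ 0.6007 -0.1868  0.0833] yaw 96.6 op 0.996 F [-0.1 -0.2  0.5] q7 [ 0.41  0.91 -0.33  1.67  0.45  0.64  1.52]
shift mm [ -0.7   2.8 -65.3] units [-0.003  0.011 -0.261] | rot deg [0.13 0.28 0.1 ] units [0.0015 0.0031 0.0011]
```

{"fn": "send_rows", "kwargs": {"commands": [-0.003,0.011,-0.04,0.001,0.003,0.001,0,-0.001,0,-0.06,0,0.001,0,0,-0.001,0,-0.06,0,0.001,0,0,-0.001,0,-0.06,0,0,0,0,-0.001,0,-0.03,0,0,0,0,0,0,0,0,0,0,0]}}

```text
clock: 29.2
tool_pos: [0.5981, -0.1827, 0.0141]
eef_rot: [-0.041, 0.708, 0.042, 0.704]
contact_force: [-0.2, -0.1, 0.4]
opening: 0.999
```

```bash
python3 go.py .6 -.184 .018 96.7
```

```text
t 29.2 tcp [ 0.5981 -0.1827  0.0141] yaw 96.77 op 0.999 F [-0.2 -0.1  0.4] q7 [ 0.38  1.01 -0.28  1.68  0.49  0.53  1.48]
shift mm [ 1.9 -1.3  3.9] units [ 0.007 -0.005  0.016] | rot deg [-0.03 -0.3  -0.07] units [-0.0003 -0.0034 -0.0007]
```

{"fn": "send_rows", "kwargs": {"commands": [0.007,-0.005,0.014,0,-0.003,-0.001,0,0,0,0,0,0,0,0.5,0,0,0,0,0,0,1,0,0,0,0,0,0,1,0,0,0,0,0,0,1,0,0,0,0,0,0,1,0,0,0,0,0,0,1]}}

```text
clock: 29.9
tool_pos: [0.6016, -0.1846, 0.0199]
eef_rot: [-0.041, 0.705, 0.041, 0.707]
contact_force: [0.1, -0.2, -0.1]
opening: 0.679
```

```bash
python3 go.py .5954 .2177 .2 98.4
```

```text
t 29.9 tcp [ 0.6016 -0.1846  0.0199] yaw 96.64 op 0.679 F [ 0.1 -0.2 -0.1] q7 [ 0.38  1.   -0.29  1.68  0.49  0.53  1.48]
shift mm [ -6.2 402.3 180.1] units [-0.025  1.609  0.72 ] | rot deg [0.02 0.2  1.76] units [0.0002 0.0023 0.0195]
```

{"fn": "send_rows", "kwargs": {"commands": [0,0,0.06,0,0,0,1,0,0,0.1,0,0,0,1,0,0,0.14,0,0,0,1,0,0,0.16,0,0,0,1,0,0.03,0.14,0,0,0.01,1,0,0.08,0.08,0,0,0.01,1,0,0.14,0.02,0,0,0,1,0,0.17,0,0,0,0,1,0,0.17,0,0,0,0,1,0,0.17,0,0,0,0,1,0,0.17,0,0,0,0,1,0,0.16,0,0,0,0,1]}}

```text
clock: 31.1
tool_pos: [0.5989, 0.0871, 0.2145]
eef_rot: [-0.05, 0.701, 0.044, 0.71]
contact_force: [0.3, 0.2, 0.7]
opening: 0.678
```

```bash
python3 go.py .5954 .2177 .18 98.4
```

```text
t 31.1 tcp [0.5989 0.0871 0.2145] yaw 97.6 op 0.678 F [0.3 0.2 0.7] q7 [-0.01  0.7  -0.38  1.66  0.34  0.83  1.17]
shift mm [ -3.5 130.6 -34.5] units [-0.014  0.523 -0.138] | rot deg [0.41 0.71 0.8 ] units [0.0045 0.0079 0.0089]
```

{"fn": "send_rows", "kwargs": {"commands": [-0.004,0.14,0,0.004,0.008,0.008,1,-0.003,0.13,0,0,0,0,1,-0.003,0.1,0,0,0,0,1,0,0.06,0,0,0,0,1,0,0.02,0,0,0,0,1,0,0,0,0,0,0,1,0,0,0,0,0,0,1]}}

```text
clock: 31.8
tool_pos: [0.5938, 0.2112, 0.2209]
eef_rot: [-0.054, 0.704, 0.057, 0.706]
contact_force: [1.1, -0.1, -0.7]
opening: 0.68
```

```bash
python3 go.py .5954 .2177 .12 98.4
```

```text
t 31.8 tcp [0.5938 0.2112 0.2209] yaw 98.95 op 0.68 F [ 1.1 -0.1 -0.7] q7 [-0.21  0.73 -0.38  1.57  0.32  0.9   1.03]
shift mm [   1.6    6.5 -100.9] units [ 0.006  0.026 -0.404] | rot deg [-0.23  0.18 -0.55] units [-0.0026  0.002  -0.0061]
```

{"fn": "send_rows", "kwargs": {"commands": [0.006,0.026,0,-0.002,0.002,-0.006,1,-0.002,0.008,-0.07,0,0.001,0,1,-0.003,0.01,-0.08,0.001,0.001,0.001,1,-0.003,0.01,-0.08,0.001,0.001,0.001,1,-0.003,0.01,-0.08,0.001,0.001,0.001,1,0,0.004,-0.03,0,0,0,1,0,0,0,0,0,0,1]}}

```text
clock: 32.5
tool_pos: [0.5969, 0.2202, 0.134]
eef_rot: [-0.047, 0.707, 0.048, 0.704]
contact_force: [0.0, 0.2, -0.0]
opening: 0.682
```

```bash
python3 go.py .5954 .2177 .08 98.4
```

```text
t 32.5 tcp [0.5969 0.2202 0.134 ] yaw 97.74 op 0.682 F [ 0.   0.2 -0. ] q7 [-0.25  0.85 -0.33  1.61  0.37  0.75  0.96]
shift mm [ -1.5  -2.5 -54. ] units [-0.006 -0.01  -0.216] | rot deg [-0.03 -0.2   0.66] units [-0.0003 -0.0022  0.0074]
```

{"fn": "send_rows", "kwargs": {"commands": [-0.006,-0.01,-0.05,0,-0.002,0.007,1,-0.002,0.002,-0.06,0,0.001,0,1,-0.002,0.002,-0.06,0,0.001,0,1,0,0.001,-0.03,0,0,0,1,0,0,0,0,0,0,1]}}

```text
clock: 33.0
tool_pos: [0.5973, 0.2184, 0.084]
eef_rot: [-0.05, 0.705, 0.051, 0.706]
contact_force: [-0.8, -0.2, -0.7]
opening: 0.68
```

```bash
python3 go.py .5954 .2177 .0241 98.4
```

```text
t 33.0 tcp [0.5973 0.2184 0.084 ] yaw 98.16 op 0.68 F [-0.8 -0.2 -0.7] q7 [-0.26  0.91 -0.3   1.64  0.4   0.65  0.94]
shift mm [ -1.9  -0.7 -59.9] units [-0.008 -0.003 -0.24 ] | rot deg [-0.09  0.09  0.24] units [-0.001   0.001   0.0027]
```

{"fn": "send_rows", "kwargs": {"commands": [-0.008,-0.003,-0.04,-0.001,0.001,0.003,1,-0.001,0,-0.06,0,0,0,1,-0.001,0,-0.06,0,0,0,1,-0.001,0,-0.04,0,0,0,1,0,0,-0.02,0,0,0,1,0,0,0,0,0,0,1]}}

```text
clock: 33.6
tool_pos: [0.5943, 0.218, 0.0241]
eef_rot: [-0.052, 0.705, 0.052, 0.705]
contact_force: [0.9, -0.5, -1.1]
opening: 0.678
```

```bash
python3 go.py .5954 .2177 .0239 98.4
```

```text
t 33.6 tcp [0.5943 0.218  0.0241] yaw 98.46 op 0.678 F [ 0.9 -0.5 -1.1] q7 [-0.28  1.   -0.26  1.66  0.44  0.54  0.91]
shift mm [ 1.1 -0.3 -0.2] units [ 0.004 -0.001 -0.001] | rot deg [-0.01 -0.01 -0.06] units [-0.0001 -0.0001 -0.0007]
```

Release and lift, then move off toward the middle for a last look.

{"fn": "send_rows", "kwargs": {"commands": [0.004,0,-0.002,0,0,0,1,0,0,0,0,0,0,1,0,0,0,0,0,0,0.3,0,0,0,0,0,0,0,0,0,0,0,0,0,0,0,0,0,0,0,0,0,0,0,0.05,0,0,0,0,0,0,0.08,0,0,0,0,0,0,0.12,0,0,0,0,0,0,0.16,0,0,0,0,0,0,0.16,0,0,0,0,0,0,0.16,0,0,0,0]}}

```text
clock: 34.8
tool_pos: [0.5926, 0.2165, 0.2126]
eef_rot: [-0.053, 0.707, 0.052, 0.703]
contact_force: [0.9, 0.7, 0.5]
opening: 0.998
```

{"fn": "send_rows", "kwargs": {"commands": [0,-0.1,0,0,0,0,0,0,-0.16,0,0,0,0,0,0,-0.18,0,0,0,0,0,0,-0.18,0,0,0,0,0,0,-0.18,0,0,0,0,0,0,-0.18,0,0,0,0,0,0,-0.18,0,0,0,0,0,0,-0.18,0,0,0,0,0,0,-0.15,0,0,0,0,0,0,-0.08,0,0,0,0,0,0,0,0,0,0,0,0]}}

```text
clock: 35.9
tool_pos: [0.5922, -0.1868, 0.2336]
eef_rot: [-0.053, 0.698, 0.055, 0.712]
contact_force: [0.9, 0.2, 0.5]
opening: 0.999
```

Run:
```python
from plant import cams; import cv2,numpy as np
from h import *
a=cams.snapshot("side")["image"];b=cams.snapshot("top")["image"]
cv2.imwrite("pics/g8.png",np.hstack([cv2.resize(a[135:215,220:330],(440,320),interpolation=2),cv2.resize(cv2.convertScaleAbs(b[130:240,190:300],alpha=1.6),(320,320),interpolation=2)]))
for n,im,th in(('top',b,72),('side',a,118)):
  for k,x,y,h in(('b',.4474,.192,.111),('d',.4965,.200,.092),('a',.5459,.2085,.073),('c',.5954,.2165,.054)):
    u=proj(n,[x,y,h]); c,=faces(im,n,[u],th); R=cv2.minAreaRect(np.float32([cast(n,p,h)[:2] for p in c])*1000); print(n,k,np.round(R[0],1),np.round(R[1],1),round(R[2],1))
```

```text
top b [446.4 190. ] [40.4 65.4] 8.1
top d [497.3 197.1] [36.  68.9] 7.6
top a [543.6 207.8] [42.1 63.2] 8.5
top c [591.6 215.7] [35.6 68.2] 9.2
side b [446.8 189.4] [33.2 64.1] 8.4
side d [527.3 187.9] [ 68.3 114. ] 74.8
side a [541.  208.3] [ 70.1 117. ] 74.8
side c [554.8 228.7] [ 71.9 120. ] 74.8
```

View pics/g8.png

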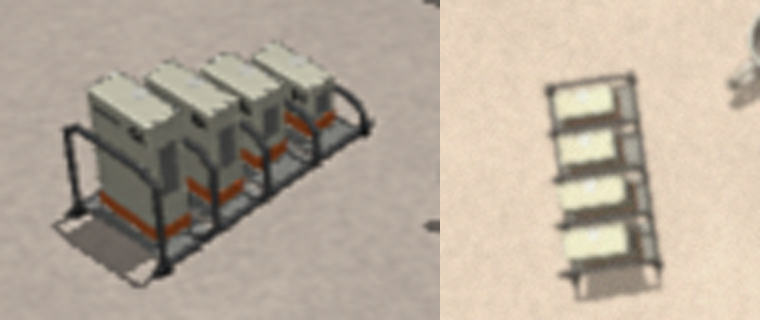

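Run:
```python
from plant import cams,job,telemetry; import cv2,numpy as np
b=cams.snapshot("top")["image"]; t=cv2.imread("pics/top0.png")
print('mug diff',np.abs(b[128:170,285:325].astype(int)-t[128:170,285:325]).mean(), telemetry.get_state()['clock'])
print(job.finish_job())
```

```text
mug diff 20.06686507936508 36.05
the job is handed in; nothing more can be done
None
```

Run:
```python
from plant import cams; import cv2
b=cams.snapshot("top")["image"]; t=cv2.imread("pics/top0.png")
import numpy as np
cv2.imwrite("pics/mug.png",cv2.resize(np.hstack([t[120:180,270:340],b[120:180,270:340]]),None,fx=5,fy=5))
```

```text
the job is handed in; nothing more can be done
```

The four cartons are standing upright in the step rack, one per slot. The tallest (b) is at the high back end, then d, a and the shortest (c) at the low front. I handed the job in at 36 s of the 128 s, with the gripper open and well clear.

**Last picture:** it shows all four upright in stepped order, one per slot. The wrist force stayed within about 2 N at every reading.

**Position checks:** measured from above, the cartons' tops lie within about 4 mm of the slot centres, with yaw within about 1° of the rack. Two things limit that:
- Above the rack, the camera positions sat about 2–4 mm in y from the gripper's own readings, so I split the difference for the later cartons.
- In the last side picture the tops of a, c and d merged into one shape, so those three have only the top-view measurement at the end. Side-view measurements agreed for b at the end, and for d to about 4 mm just after it was placed.

**Mug check (not conclusive):** the brightness comparison around the mug came out at a mean difference of 20, which doesn't confirm that it was undisturbed. I think the arm or its shadow over that area caused it. I handed in without looking into it, and no pictures could be taken afterwards. In the later pictures the mug's handle was still at about the same pixels as at the start, and the arm only ever passed well above it.

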